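# Show the welder the missing gusset

### The job

The railing foot bolted to the welding turntable was tacked up with only three of its four gussets. With the fingertips, gently push the turntable round, without gripping anything, until the side of the foot that has no gusset faces the far edge of the bench, straight away from the robot, where the welder stands. Then point at the bare spot: hold the fingertips a couple of centimetres above the base plate, right over the place where the missing gusset should stand, touching nothing, for a good two seconds, and finish still pointing there, with everything else on the bench left where it lies.

Things in the scene. Friction and masses are not known exactly. Their poses are not given: they have to be found in the camera images.
- turntable_base: Fixed grey cast base of the manual welding turntable, 210 mm across at the foot, 55 mm high; stands somewhere on the bench. Origin: on the vertical turning axis at bench level. Its x axis points straight away from the robot to the far edge of the bench (the direction the bare side must finally face), y to the robot's left, z up.
- turntable: The part that turns: round machined aluminium disc, 260 mm across, top 75 mm above the bench, with the railing foot bolted centrally on it. Turns endlessly both ways, stays where it is left, drags with about 0.2 N m (4 N at 50 mm from the axis), 5 kg. Origin: on the axis at bench level; x axis points out of the foot's bare side; gussets stand along +y, -x and -y; z up.
- foot_plate (a point): The foot's base plate, 150 x 150 x 10 mm, on the disc, turning with it. Point: on the axis, on the plate's top face, 85 mm above the bench; axes as turntable, square to the plate's edges. Two hex bolt heads, 17 mm wide, stand 8.5 mm above the plate at two opposite corners, 78 mm from the axis.
- stub_rim (a point): Upright open square tube, 50 x 50 mm, wall 4 mm, welded on the middle of the base plate. Point: centre of its rim, 60 mm above the plate's top face (145 mm above the bench). Axes as turntable; the side facing +x is the bare one.
- rear_gusset (a point): One of three alike triangular bright gusset plates, 10 mm thick, standing radially on the stub's sides: each reaches from 25 to 70 mm from the axis, is 50 mm high at the stub and slopes to 8 mm at its outer end. Point: the foot of the gusset opposite the bare side, on the plate's top face, 45 mm from the axis. Axes as turntable.
- bare_spot (a point): The spot to point at: on the top face of the base plate (85 mm above the bench), 45 mm from the turning axis, in front of the middle of the stub's bare side, where the fourth gusset should stand. Turns with the turntable. Its x axis points outward from the stub, z up.
- complete_foot: Bystander: a second, complete loose railing foot like the one on the turntable (150 mm square, 70 mm high, four gussets), on the bench to the left of the turntable. Origin: centre of its underside. Leave alone.
- spare_gusset: Bystander: a loose triangular gusset plate 45 x 50 x 10 mm lying flat near the turntable. Origin: underside, near its middle. Leave alone.
- ball_peen_hammer: Bystander: ball-peen hammer, wooden handle, 290 mm long, lying beside the turntable on its right, 28 mm high. Origin: underside, mid-length. Leave alone.
- chipping_hammer: Bystander: welder's chipping hammer with coil-spring grip, 280 mm long, head 180 mm across, lying to the right of the turntable, 31 mm high. Origin: underside, mid-length. Leave alone.
- wire_brush: Bystander: wooden wire brush 285 mm long, 30 mm high, lying between robot and turntable. Origin: underside, mid-length. Leave alone.
- welding_magnet: Bystander: flat red arrow-shaped welding magnet 96 x 60 x 15 mm lying near the turntable. Origin: centre of the underside. Leave alone.
- paste_tin: Bystander: round tin 72 mm across, 55 mm high, near the turntable. Origin: centre of the underside. Leave alone.
- spray_can: Bystander: white spray can 65 mm across, 156 mm high, standing well to the left of the turntable. Origin: centre of the underside. Leave alone.

How it is judged:
On the way, in this order (a step that is already met when the one before it is completed fails the run):
1. the bare side of the foot faces the far edge of the bench, the turntable is at rest and no longer touched (x of bare_spot in the frame of turntable_base above 0 m and y of bare_spot in the frame of turntable_base between -0.0116 and 0.0116 m and contact force between each of the fingers, the arm and turntable below 0.2 N and angular speed of turntable below 0.05 rad/s), for 0.2 s.
2. the fingertips point at the bare spot from just above it, touching nothing, for two seconds (x of bare_spot in the frame of turntable_base above 0 m and y of bare_spot in the frame of turntable_base between -0.0116 and 0.0116 m and contact force between each of the fingers, the arm and turntable below 0.2 N and horizontal distance between the grasp point and bare_spot below 0.025 m and z of the grasp point in the frame of bare_spot between 0.022 and 0.066 m), for 2 s.
At the end, for the whole second after the job is handed in: The bare side faces straight away within 15 degrees, the turntable at rest and untouched; the point between the finger pads is within 25 mm sideways of the bare spot and 22 to 66 mm above the plate (tips about 3 to 47 mm); nothing else has moved over 15 mm (all of step 2 and angular speed of turntable below 0.05 rad/s and distance of each of complete_foot, spare_gusset, ball_peen_hammer, chipping_hammer, wire_brush, welding_magnet, paste_tin, spray_can from where it was at the start of the episode below 0.015 m).
It fails at once if the turntable or foot is pushed hard, with more than 40 N (contact force between the fingers and turntable above 40 N).
It fails at once if the turntable or foot is pushed with something other than the fingers (contact force between the arm and turntable above 2 N).
It fails at once if a gusset or the stub is taken between the fingers (contact force between the fingers and turntable above 0.5 N and ((x of the grasp point in the frame of bare_spot between -0.115 and -0.07 m and y of the grasp point in the frame of bare_spot between -0.006 and 0.006 m and z of the grasp point in the frame of bare_spot between -0.02 and 0.062 m) or (x of the grasp point in the frame of bare_spot between -0.051 and -0.039 m and y of the grasp point in the frame of bare_spot between 0.025 and 0.07 m and z of the grasp point in the frame of bare_spot between -0.02 and 0.062 m) or (x of the grasp point in the frame of bare_spot between -0.051 and -0.039 m and y of the grasp point in the frame of bare_spot between -0.07 and -0.025 m and z of the grasp point in the frame of bare_spot between -0.02 and 0.062 m) or (x of the grasp point in the frame of bare_spot between -0.06 and -0.03 m and y of the grasp point in the frame of bare_spot between -0.015 and 0.015 m and z of the grasp point in the frame of bare_spot between -0.02 and 0.072 m))).
It fails at once if something else on the bench is lifted or shoved away by more than 15 mm (distance of any of complete_foot, spare_gusset, ball_peen_hammer, chipping_hammer, wire_brush, welding_magnet, paste_tin, spray_can from where it was at the start of the episode above 0.015 m).
It also fails if it takes over 64 s, if anything falls off the work surface, if the arm or the gripper's body presses on something with over 40 N, if the wrist force passes 120 N, or if a joint passes its speed limit or range.

### The arm

A 6-joint arm with a two-finger parallel gripper is mounted at the origin on the work surface. World frame = base frame: x ahead of the robot, y to its left, z up, the work surface at z = 0. Lengths are in m, angles in rad, forces in N, time in s.
With the tool pointing down it reaches from about 0.4 to 0.825 m from the base axis. Payload 7 kg.
Tool frame: the origin (TCP) lies between the finger pads; the fingertips stand r.tip_reach ahead of it and the grasp point (between the pads) lies 5 mm behind it (r.tip_reach is the distance from the TCP to the fingertips, in m); z points along the fingers, y is the line along which they close (so a half turn about z gives the same grasp; the last joint's range is limited). The gripper opens to 88 mm and grips with 3 to 60 N. Pads are 19 mm wide; open, the fingers measure 130 mm over their backs; the gripper's body (78 mm by 193 mm) begins 47 mm behind the grasp point.
Start: joints at [1.532, 0.359, 0.012, 0, -1.224, -0.288], TCP at [0.217, 0.639, 0.241] pointing down, gripper open.
Joint ranges: [-3.07, 3.07], [-1.43, 2.12], [-1.02, 1.25], [-3.03, 1.67], [-3.05, -0], [-3.03, 3.03]. Speed limits (rad/s): [2.39, 2.39, 3.01, 3.14, 3.14, 3.14].

### API

Orientations are given as a rotation vector (axis times angle).
In Python, from bench import r, read_camera, camera_params, ticket gives the robot as it stands. The module is installed in compiled form; this text tells all that it offers.
- The arm moves only by the tool arm_command, never from a script. Its arguments are lists of equal length, an entry for each row: "delta_pos": the shift along the world's x, y, z in m, a list of three; "spin": the turn about the world's z in degrees; "claw": the closure, from -1 (fully open) to 1 (shut). In form: {"delta_pos": [[x, y, z], ...], "spin": [spin, ...], "claw": [claw, ...]}. A call has exactly 10 rows; each row shifts and turns the commanded pose from where the row before left it; what a row does not reach is not made up. A row lasts 1/10 s, in which the tool goes at most 50 mm and 8.59 degrees, less where a joint would pass 70% of its speed; a pose out of reach is approached as far as the arm can. A call with a gripper value outside its range is refused whole. The fingers move at their own pace and stop on an object; "force" is the grip in N (left out, the last holds). Time passes only in rows, so rows that do not move let the fingers close, or fill a call up. It gives the time, the measured TCP pose, the force, the opening and the grip force at its end, in the units of the state.
- r.get_obs(): the state, without advancing time (a new reading comes with each control period).
- read_camera(name): name is "side" or "top" or "wrist"; returns (picture, depth): 480x640x3 uint8, red, green, blue; 480x640 float32, m along the optical axis (not along the pixel's ray), 0 where there is no reading.
- camera_params(name): a dict with "intrinsics" (3x3 intrinsics, pixels), "distortion" ([k1, k2, p1, p2, k3] as OpenCV has them; the pictures are not rectified), "pose" (4x4, takes a point from camera to world coordinates). Camera axes: x right, y down, z forward; pixel columns grow to the right and rows downward; lengths in m; the calibration is good to about 2 mm. A picture is of the moment at which its call begins: read the wrist's pose just before it. camera_params takes no time and is no camera call; for the wrist camera it gives the pose at the moment of the call.
- ticket.close_job(): hands the job in; it is judged then, once.
The state is a dict: "t": time; "q": joint angles; "qd": joint speeds; "joint_torque": joint torques, N m; "eef_pos": TCP position; "orientation": TCP orientation; "wrist_force": force on the tool from outside, world axes, zero at the start; "ft_torque": the same for the moment, N m; "opening": finger opening in m; "grip_force": force on a finger pad.
Only numpy, scipy, OpenCV 4.12 (cv2) and the standard library are available. Lean on these libraries where they do the work, as an engineer would, in place of code of your own. Each camera call takes 0.05 s, during which the arm holds its last target. There are 200 camera calls.

## Working session

There is one attempt and no reset: what is moved stays moved. The work goes in short steps, Python scripts to look and compute and a tool call to move; the robot and the scene stay as the last step left them, time stands still between calls to the robot, and variables do not carry over. Pictures are saved under pics/ and viewed, at most 10 in all, crops included, and the job is handed in when it is done.

Besides the shell and the picture viewer there is one more tool, called as name(argument=value, ...), one argument or row to a line, values as JSON. arm_command: Moves the arm, as the interface text tells. Its arguments: {"type":"object","properties":{"delta_pos":{"type":"array","items":{"type":"array","items":{"type":"number"}}},"spin":{"type":"array","items":{"type":"number"}},"claw":{"type":"array","items":{"type":"number"}},"force":{"type":"number"}},"required":["delta_pos","spin","claw"]}

```bash
mkdir -p pics
cat > h.py <<'E'
import numpy as np, cv2
from bench import r, read_camera, camera_params, ticket
def cloud(name):
    p=camera_params(name); im,d=read_camera(name)
    h,w=d.shape; u,v=np.meshgrid(np.arange(w),np.arange(h))
    n=cv2.undistortPoints(np.stack([u,v],-1).reshape(-1,1,2).astype(np.float64),p["intrinsics"],np.array(p["distortion"],float)).reshape(h,w,2)
    c=np.dstack([n[...,0]*d,n[...,1]*d,d]); P=np.array(p["pose"])
    W=c@P[:3,:3].T+P[:3,3]; W[d<=0]=np.nan
    return im,W
E
python3 - <<'E'
from h import *
for n in("top","side"):
    im,W=cloud(n); cv2.imwrite(f"pics/{n}0.png",im[...,::-1]); np.save(f"{n}0.npy",W)
    P=np.array(camera_params(n)["pose"]);print(n,P.round(2).tolist())
    if n=="top":
        z=W[...,2]
        for lo,hi in((.07,.08),(.08,.09),(.138,.15)):
            m=(z>lo)&(z<hi)
            k,l,s,c=cv2.connectedComponentsWithStats(m.astype(np.uint8))
            for i in range(1,k):
                if s[i,4]>60: print(lo,s[i].tolist(),np.nanmean(W[l==i],0).round(4),W[l==i].min(0).round(3),W[l==i].max(0).round(3))
o=r.get_obs();print(o["t"],o["eef_pos"],o["orientation"],o["opening"],r.tip_reach)
E
```

```text
top [[0.01, -1.0, 0.1, 0.49], [-1.0, -0.01, -0.01, 0.04], [0.01, -0.1, -1.0, 1.11], [0.0, 0.0, 0.0, 1.0]]
0.07 [347, 51, 85, 33, 1001] [ 0.9957 -0.1409  0.0715] [ 0.956 -0.23   0.07 ] [ 1.035 -0.036  0.076]
0.07 [312, 53, 38, 26, 200] [ 0.9915 -0.0042  0.0713] [ 0.966 -0.04   0.07 ] [1.027 0.045 0.075]
0.07 [470, 54, 89, 53, 229] [ 0.9291 -0.3858  0.075 ] [ 0.907 -0.518  0.07 ] [ 1.027 -0.32   0.08 ]
0.07 [476, 54, 68, 5, 144] [ 1.0253 -0.4103  0.0747] [ 1.023 -0.491  0.07 ] [ 1.028 -0.332  0.08 ]
0.07 [545, 56, 12, 21, 62] [ 1.008  -0.5126  0.0755] [ 0.977 -0.518  0.07 ] [ 1.026 -0.495  0.08 ]
0.07 [278, 62, 33, 23, 198] [0.976  0.085  0.0713] [0.948 0.049 0.07 ] [1.003 0.123 0.076]
0.07 [484, 63, 23, 12, 104] [ 0.9948 -0.3749  0.0749] [ 0.981 -0.404  0.07 ] [ 1.007 -0.349  0.08 ]
0.07 [135, 66, 36, 23, 87] [0.9495 0.3967 0.0748] [0.934 0.371 0.07 ] [0.987 0.447 0.08 ]
0.07 [477, 76, 32, 21, 207] [ 0.949  -0.3728  0.075 ] [ 0.929 -0.408  0.07 ] [ 0.975 -0.333  0.08 ]
0.07 [0, 115, 40, 3, 64] [0.8643 0.7068 0.0747] [0.863 0.66  0.07 ] [0.866 0.753 0.079]
0.07 [28, 159, 6, 43, 86] [0.
[... 1014 characters left out ...]
 0.09 ]
0.138 [0, 87, 33, 20, 146] [0.8759 0.6598 0.1442] [0.863 0.641 0.138] [0.904 0.707 0.15 ]
0.138 [8, 126, 15, 93, 522] [0.7167 0.6602 0.1441] [0.621 0.655 0.138] [0.817 0.67  0.15 ]
0.138 [282, 220, 27, 27, 194] [0.5981 0.0754 0.1447] [0.571 0.048 0.138] [0.626 0.102 0.149]
0.138 [12, 240, 9, 20, 105] [0.5571 0.6483 0.1444] [0.536 0.642 0.138] [0.576 0.654 0.15 ]
0.138 [606, 320, 9, 69, 249] [ 0.3618 -0.57    0.1442] [ 0.293 -0.579  0.138] [ 0.429 -0.567  0.15 ]
side [[0.94, -0.18, 0.29, 0.25], [-0.34, -0.47, 0.81, -0.9], [-0.01, -0.86, -0.51, 0.71], [0.0, 0.0, 0.0, 1.0]]
0.1 [0.21661144 0.63884794 0.2397013 ] [ 3.09820408e+00 -5.11009552e-01 -8.75338828e-05] 0.08788676519072845 0.014
```

View pics/top0.png

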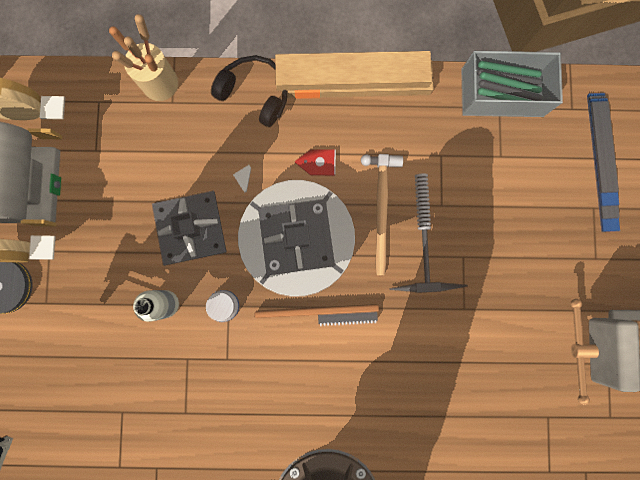

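View pics/side0.png

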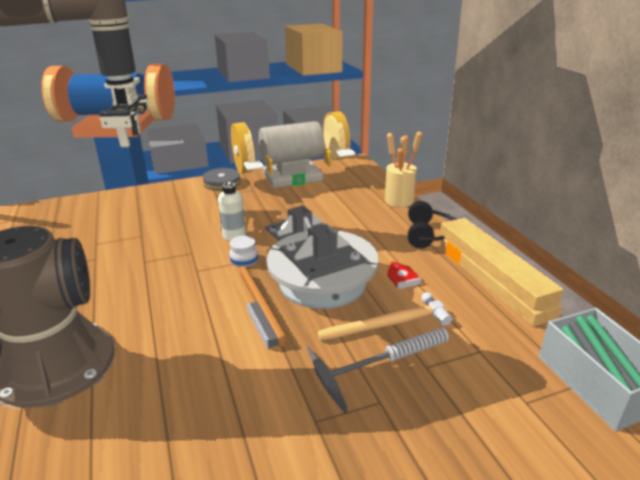

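The top view shows the disc at about (297,238). Gussets stand towards the top, left and bottom of the picture, so the bare side seems to face right (-y). Next I'll measure the angle.

```bash
cat >> h.py <<'E'
C=np.array([.598,.0752])
def ang(W):
    z=W[...,2]; d=W[...,:2]-C; rr=np.hypot(d[...,0],d[...,1]); th=np.degrees(np.arctan2(d[...,1],d[...,0]))
    m=(z>.097)&(z<.136)&(rr>.034)&(rr<.066)
    h=np.histogram(th[m],np.arange(-180,181,10))[0]
    # 4-fold phase
    ph=np.degrees(np.angle(np.exp(4j*np.radians(th[m])).mean()))/4
    out=[(round(ph+90*k,1),int((m&(np.abs((th-ph-90*k+180)%360-180)<20)).sum())) for k in range(-2,3)]
    return h,out
E
python3 - <<'E'
from h import *
W=np.load("top0.npy");z=W[...,2];m=(z>.071)&(z<.079)&(np.hypot(*(np.nan_to_num(W[...,:2])-C).transpose(2,0,1))<.14)
p=W[m][:,:2];hull=cv2.convexHull(p.astype(np.float32));print(cv2.minEnclosingCircle(hull))
pp=W[(z>.082)&(z<.089)&(np.hypot(*(np.nan_to_num(W[...,:2])-C).transpose(2,0,1))<.12)][:,:2]
print(cv2.minAreaRect(pp.astype(np.float32)))
print(ang(W)); print(ang(np.load("side0.npy")))
# bystander heights around table
im=cv2.imread("pics/top0.png")
cv2.imwrite("pics/crop.png",cv2.resize(im[170:305,230:365],(600,600),interpolation=cv2.INTER_CUBIC))
E
```

```text
((0.5986709594726562, 0.07503584027290344), 0.13005247712135315)
((0.5981183052062988, 0.07478068768978119), (0.1499321311712265, 0.15002010762691498), 8.50328540802002)
(array([43, 34,  0,  0,  0,  2,  0,  0,  0,  0,  0,  0,  0,  0,  0,  0,  0,
        0, 40, 20,  0,  0,  0,  0,  0,  0,  0, 40, 35,  0,  0,  0,  1,  0,
        0,  0]), [(np.float64(-171.1), 77), (np.float64(-81.1), 0), (np.float64(8.9), 60), (np.float64(98.9), 75), (np.float64(188.9), 77)])
(array([37, 97,  0,  0,  0,  9,  1,  0,  0,  0,  0,  0,  0,  1, 15,  0,  0,
        4, 55,  1,  0,  0,  0,  1,  0,  0,  0,  0,  0,  0,  0,  0,  2,  0,
        0,  3]), [(np.float64(-171.2), 137), (np.float64(-81.2), 0), (np.float64(8.8), 60), (np.float64(98.8), 0), (np.float64(188.8), 137)])
```

View pics/crop.png

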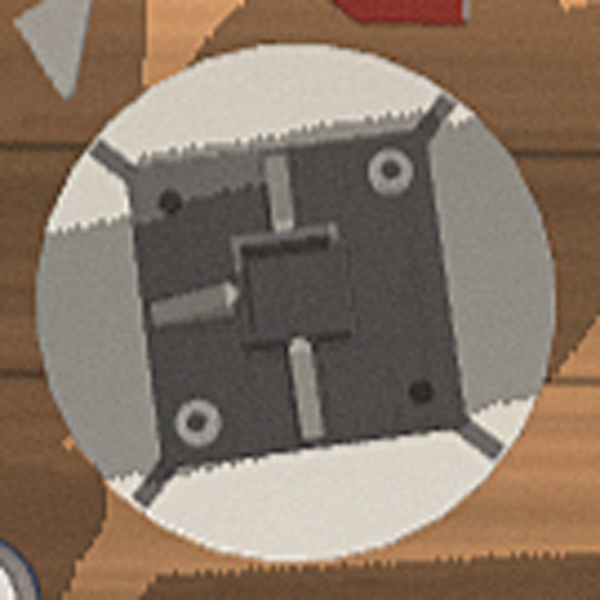

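The foot's bare side is at -81°, the axis is at (0.598, 0.075), and all gussets sit where expected. I'll push the gusset at +9° with shut fingers, counter-clockwise by 81°. First comes the transit.

arm_command(
  delta_pos=[
    [0.0215, -0.03, 0],
    [0.0215, -0.03, 0],
    [0.0215, -0.03, 0],
    [0.0215, -0.03, 0],
    [0.0215, -0.03, 0],
    [0.0215, -0.03, 0],
    [0.0215, -0.03, 0],
    [0.0215, -0.03, 0],
    [0.0215, -0.03, 0],
    [0.0215, -0.03, 0],
  ],
  spin=[-7.6, -7.6, -7.6, -7.6, -7.6, -7.6, -7.6, -7.6, -7.6, -7.6],
  claw=[1, 1, 1, 1, 1, 1, 1, 1, 1, 1],
  force=5,
)

```text
t: 1.1
eef_pos: [0.4322, 0.3378, 0.2404]
orientation: [2.122, -2.316, -0.0]
wrist_force: [0.6, 0.8, 1.4]
opening: 0.0134
grip_force: 0.0
```

arm_command(
  delta_pos=[
    [0.0215, -0.03, 0],
    [0.0215, -0.03, 0],
    [0.0215, -0.03, 0],
    [0.0215, -0.03, 0],
    [0.0215, -0.03, 0],
    [0.0215, -0.03, 0],
    [0.0215, -0.03, 0],
    [0.0215, -0.03, 0],
    [0.0215, -0.03, 0],
    [0.0215, -0.03, 0],
  ],
  spin=[-7.6, -7.6, -7.6, -7.6, -7.6, -7.6, -7.6, -7.6, -7.6, -7.6],
  claw=[1, 1, 1, 1, 1, 1, 1, 1, 1, 1],
)

```text
t: 2.1
eef_pos: [0.6472, 0.0379, 0.2402]
orientation: [0.245, -3.131, 0.0]
wrist_force: [0.0, 0.4, 0.3]
opening: 0.0005
grip_force: 0.0
```

Run:
```python
from h import *
im,W=cloud("side"); cv2.imwrite("pics/side1.png",im[...,::-1])
o=r.get_obs();print(o["t"],o["eef_pos"],o["orientation"],o["opening"],o["q"],o["wrist_force"])
print(ang(W)[1])
# finger cloud: cross-section of points between z .235 and .25 near tcp
e=o["eef_pos"]; f=W[(abs(W[...,0]-e[0])<.06)&(abs(W[...,1]-e[1])<.06)&(W[...,2]>e[2]-.02)&(W[...,2]<e[2]+.02)]-e
a=np.radians(98.9);n=np.array([np.cos(a),np.sin(a)]);u=np.array([n[1],-n[0]])
print(len(f),(f[:,:2]@n).min(),(f[:,:2]@n).max(),(f[:,:2]@u).min(),(f[:,:2]@u).max(),f[:,2].min())
```

```text
2.15 [0.64943276 0.03410673 0.23958225] [ 2.29568391e-01 -3.13220705e+00  2.73124760e-03] 0.0002753610335890167 [ 3.52670234e-01  3.19608994e-01 -4.79282944e-02  1.50008218e-03
 -1.20468394e+00 -1.77768050e+00] [ 2.70507649 -0.22197033  1.36879491]
[(np.float64(-170.5), 139), (np.float64(-80.5), 0), (np.float64(9.5), 57), (np.float64(99.5), 0), (np.float64(189.5), 139)]
215 -0.016736679299305206 0.018467860664216334 -0.015143826406904813 0.010441852855593601 -0.013370004946409025
```

View pics/side1.png

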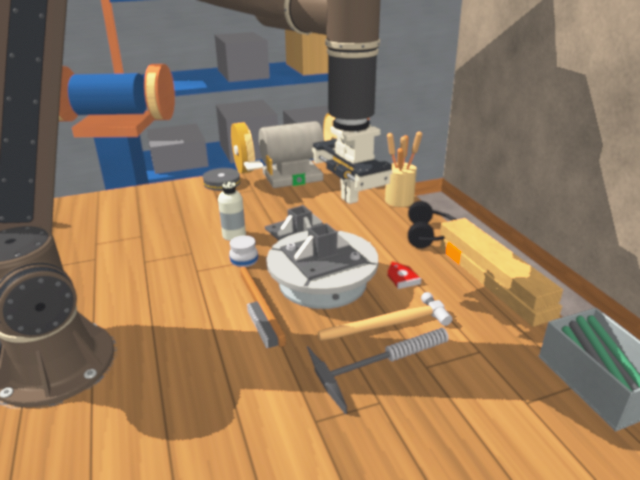

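The side view shows the shut fingers above the disc near (348,195), with the foot unmoved. Now I'll descend and work out the arc.

arm_command(
  delta_pos=[
    [0.003, 0.006, -0.016],
    [0, 0, -0.016],
    [0, 0, -0.016],
    [0, 0, -0.016],
    [0, 0, -0.016],
    [0, 0, -0.016],
    [0, 0, -0.016],
    [0, 0, -0.015],
    [0, 0, 0],
    [0, 0, 0],
  ],
  spin=[0, 0, 0, 0, 0, 0, 0, 0, 0, 0],
  claw=[1, 1, 1, 1, 1, 1, 1, 1, 1, 1],
)

```text
t: 3.15
eef_pos: [0.6496, 0.0452, 0.1135]
orientation: [0.254, -3.13, 0.001]
wrist_force: [-0.1, 0.1, -0.1]
opening: 0.0005
grip_force: 0.0
```

Run:
```python
from h import *
o=r.get_obs();print(o["t"],o["eef_pos"],o["orientation"],o["wrist_force"])
g=np.radians(9); u=np.array([np.cos(g),np.sin(g)]);n=np.array([-u[1],u[0]])
p0=C+.046*u-.024*n; print("approach",(p0-o["eef_pos"][:2]).round(4))
for k in range(4):
    a=np.radians(9-np.degrees(np.arctan2(24,46))+20*k+np.arange(11)*2); P=.0519*np.c_[np.cos(a),np.sin(a)]
    print((np.diff(P,axis=0)*1e4).round().astype(int).tolist())
```

```text
3.15 [0.64958814 0.04516347 0.1134656 ] [ 2.54289390e-01 -3.13044066e+00  6.85318347e-04] [-0.06191611  0.12084485 -0.13903672]
approach [-0.0024  0.0135]
[[5, 17], [5, 17], [4, 18], [4, 18], [3, 18], [2, 18], [2, 18], [1, 18], [0, 18], [0, 18]]
[[-1, 18], [-1, 18], [-2, 18], [-3, 18], [-3, 18], [-4, 18], [-5, 18], [-5, 17], [-6, 17], [-6, 17]]
[[-7, 17], [-7, 16], [-8, 16], [-9, 16], [-9, 16], [-10, 15], [-10, 15], [-11, 15], [-11, 14], [-12, 14]]
[[-12, 13], [-13, 13], [-13, 12], [-14, 12], [-14, 12], [-14, 11], [-15, 11], [-15, 10], [-15, 9], [-16, 9]]
```

arm_command(
  delta_pos=[
    [-0.0003, 0.0015, 0],
    [-0.0003, 0.0015, 0],
    [-0.0003, 0.0015, 0],
    [-0.0003, 0.0015, 0],
    [-0.0003, 0.0015, 0],
    [-0.0003, 0.0015, 0],
    [-0.0003, 0.0015, 0],
    [-0.0003, 0.0015, 0],
    [0, 0.0015, 0],
    [0, 0, 0],
  ],
  spin=[0, 0, 0, 0, 0, 0, 0, 0, 0, 0],
  claw=[1, 1, 1, 1, 1, 1, 1, 1, 1, 1],
)

```text
t: 4.15
eef_pos: [0.6473, 0.0589, 0.1136]
orientation: [-0.254, 3.131, -0.0]
wrist_force: [0.1, 0.7, 0.2]
opening: 0.0
grip_force: 0.0
```

arm_command(
  delta_pos=[
    [0.0005, 0.0017, 0],
    [0.0005, 0.0017, 0],
    [0.0004, 0.0018, 0],
    [0.0004, 0.0018, 0],
    [0.0003, 0.0018, 0],
    [0.0002, 0.0018, 0],
    [0.0002, 0.0018, 0],
    [0.0001, 0.0018, 0],
    [0, 0.0018, 0],
    [0, 0.0018, 0],
  ],
  spin=[2, 2, 2, 2, 2, 2, 2, 2, 2, 2],
  claw=[1, 1, 1, 1, 1, 1, 1, 1, 1, 1],
)

```text
t: 5.15
eef_pos: [0.6505, 0.0757, 0.1136]
orientation: [-0.796, 3.039, -0.002]
wrist_force: [2.5, -5.0, -1.2]
opening: 0.0005
grip_force: 2.3
```

Run:
```python
from h import *
for n in("side","top"): print(ang(cloud(n)[1]))
o=r.get_obs();print(o["t"],o["eef_pos"],o["orientation"],o["wrist_force"])
```

```text
(array([ 0, 17, 93, 28,  0,  0, 11,  2,  0,  0,  0,  0,  0,  0,  0, 24, 73,
       46, 22,  0,  0,  0,  0,  0,  0,  0,  0,  0,  0, 18,  0,  0,  0,  7,
        4,  0]), [(np.float64(-175.5), 44), (np.float64(-85.5), 0), (np.float64(4.5), 99), (np.float64(94.5), 1), (np.float64(184.5), 44)])
(array([ 0,  9, 64,  4,  0,  0,  1,  0,  0,  0,  0,  0,  0,  0,  0,  0,  0,
        0,  0,  0,  0,  0,  0,  0,  0,  0,  0,  0, 10, 57, 12,  0,  0,  0,
        1,  0]), [(np.float64(-155.2), 77), (np.float64(-65.2), 0), (np.float64(24.8), 0), (np.float64(114.8), 79), (np.float64(204.8), 77)])
5.25 [0.65020919 0.07629014 0.11356469] [-7.94435417e-01  3.03921097e+00 -5.12371279e-04] [ 1.00615225 -1.84573726 -0.45716128]
```

Contact is good and the force is small. The table turned 16°, so I'll go on with the arc.

arm_command(
  delta_pos=[
    [-0.0001, 0.0018, 0],
    [-0.0001, 0.0018, 0],
    [-0.0002, 0.0018, 0],
    [-0.0003, 0.0018, 0],
    [-0.0003, 0.0018, 0],
    [-0.0004, 0.0018, 0],
    [-0.0005, 0.0018, 0],
    [-0.0005, 0.0017, 0],
    [-0.0006, 0.0017, 0],
    [-0.0006, 0.0017, 0],
  ],
  spin=[2, 2, 2, 2, 2, 2, 2, 2, 2, 2],
  claw=[1, 1, 1, 1, 1, 1, 1, 1, 1, 1],
)

```text
t: 6.25
eef_pos: [0.6473, 0.094, 0.1137]
orientation: [-1.309, 2.854, -0.001]
wrist_force: [4.7, -2.4, -3.6]
opening: 0.0006
grip_force: 2.6
```

arm_command(
  delta_pos=[
    [-0.0007, 0.0017, 0],
    [-0.0007, 0.0016, 0],
    [-0.0008, 0.0016, 0],
    [-0.0009, 0.0016, 0],
    [-0.0009, 0.0016, 0],
    [-0.001, 0.0015, 0],
    [-0.001, 0.0015, 0],
    [-0.0011, 0.0015, 0],
    [-0.0011, 0.0014, 0],
    [-0.0012, 0.0014, 0],
  ],
  spin=[2, 2, 2, 2, 2, 2, 2, 2, 2, 2],
  claw=[1, 1, 1, 1, 1, 1, 1, 1, 1, 1],
)

```text
t: 7.25
eef_pos: [0.6382, 0.1099, 0.1137]
orientation: [-1.785, 2.582, -0.001]
wrist_force: [5.2, -0.8, -4.2]
opening: 0.0002
grip_force: 2.7
```

Run:
```python
from h import *
print(ang(cloud("top")[1]))
o=r.get_obs();print(o["t"],o["eef_pos"],o["orientation"],o["wrist_force"])
```

```text
(array([ 0,  1,  1,  0,  0, 18, 61,  2,  0,  0,  2,  0,  0,  0,  0,  0,  0,
        0,  0,  0,  0,  0,  0,  0,  0,  0,  0,  0,  0,  0,  0,  0,  9, 66,
        9,  0]), [(np.float64(-205.7), 84), (np.float64(-115.7), 81), (np.float64(-25.7), 0), (np.float64(64.3), 0), (np.float64(154.3), 84)])
7.3 [0.63787161 0.11010597 0.11374025] [-1.78807217e+00  2.58065553e+00 -1.05064720e-03] [ 2.34459101  0.52388565 -1.61272475]
```

Bare side is now at -25.7°, so about 26° remain.

arm_command(
  delta_pos=[
    [-0.0012, 0.0013, 0],
    [-0.0013, 0.0013, 0],
    [-0.0013, 0.0012, 0],
    [-0.0014, 0.0012, 0],
    [-0.0014, 0.0012, 0],
    [-0.0014, 0.0011, 0],
    [-0.0015, 0.0011, 0],
    [-0.0015, 0.001, 0],
    [-0.0015, 0.0009, 0],
    [-0.0016, 0.0009, 0],
  ],
  spin=[2, 2, 2, 2, 2, 2, 2, 2, 2, 2],
  claw=[1, 1, 1, 1, 1, 1, 1, 1, 1, 1],
)

```text
t: 8.3
eef_pos: [0.6243, 0.1216, 0.1139]
orientation: [-2.206, 2.233, -0.002]
wrist_force: [5.1, 0.5, -2.6]
opening: 0.0002
grip_force: 2.8
```

arm_command(
  delta_pos=[
    [-0.0016, 0.0008, 0],
    [-0.0016, 0.0008, 0],
    [-0.0016, 0.0007, 0],
    [0, 0, 0],
    [0, 0, 0],
    [0, 0, 0],
    [0, 0, 0],
    [0, 0, 0],
    [0, 0, 0],
    [0, 0, 0],
  ],
  spin=[2, 2, 2, 0, 0, 0, 0, 0, 0, 0],
  claw=[1, 1, 1, 1, 1, 1, 1, 1, 1, 1],
)

```text
t: 9.3
eef_pos: [0.6188, 0.1239, 0.1139]
orientation: [-2.319, 2.117, -0.001]
wrist_force: [3.9, 2.8, -0.4]
opening: 0.0008
grip_force: 2.2
```

Run:
```python
from h import *
print(ang(cloud("top")[1]))
o=r.get_obs();print(o["t"],o["eef_pos"],o["orientation"],o["wrist_force"])
```

```text
(array([62,  1,  0,  0,  2,  0,  0,  0, 37, 43,  0,  0,  0,  0,  0,  0,  0,
        0,  0,  0,  0,  0,  0,  0,  0,  0,  0,  0,  0,  0,  0,  0,  0,  0,
        0, 22]), [(np.float64(-178.6), 85), (np.float64(-88.6), 80), (np.float64(1.4), 0), (np.float64(91.4), 0), (np.float64(181.4), 85)])
9.35 [0.61877288 0.12389649 0.11391514] [-2.31874641e+00  2.11675542e+00 -7.14349009e-04] [ 4.23360079  4.11619022 -0.86298752]
```

Bare side is at +1.4°. Now I'll back off, turn the fingers crosswise, and move over the bare spot.

arm_command(
  delta_pos=[
    [0.002, 0, 0],
    [0.004, 0, 0],
    [0.006, 0, 0],
    [0.008, 0, 0],
    [0.01, 0, 0],
    [0.01, 0, 0],
    [0.01, 0, 0],
    [0.01, 0, 0],
    [0, 0, 0],
    [0, 0, 0],
  ],
  spin=[0, 0, 0, 0, 0, 0, 0, 0, 0, 0],
  claw=[1, 1, 1, 1, 1, 1, 1, 1, 1, 1],
)

```text
t: 10.35
eef_pos: [0.678, 0.123, 0.1132]
orientation: [2.321, -2.117, -0.001]
wrist_force: [0.6, 0.1, -0.6]
opening: 0.0006
grip_force: 0.0
```

arm_command(
  delta_pos=[
    [0, -0.005, 0],
    [0, -0.005, 0],
    [0, -0.005, 0],
    [0, -0.005, 0],
    [0, -0.005, 0],
    [0, -0.005, 0],
    [0, -0.005, 0],
    [0, -0.005, 0],
    [0, -0.005, 0],
    [0, -0.003, 0],
  ],
  spin=[8.5, 8.5, 8.5, 8.5, 8.5, 8.5, 8.5, 8.5, 8.5, 8.5],
  claw=[1, 1, 1, 1, 1, 1, 1, 1, 1, 1],
)

```text
t: 11.35
eef_pos: [0.6775, 0.0749, 0.1138]
orientation: [-3.141, -0.017, 0.0]
wrist_force: [-0.0, -0.9, 0.5]
opening: 0.0005
grip_force: 0.0
```

Run:
```python
from h import *
im,W=cloud("top");print(ang(W)[1])
o=r.get_obs();print(o["t"],o["eef_pos"],o["orientation"],o["wrist_force"])
print((C+[.046,.001]-o["eef_pos"][:2]).round(4))
```

```text
[(np.float64(-178.4), 84), (np.float64(-88.4), 78), (np.float64(1.6), 0), (np.float64(91.6), 75), (np.float64(181.6), 84)]
11.4 [0.67744289 0.07458463 0.11374807] [-3.14142261e+00 -3.15736527e-02  3.71247555e-04] [-0.43549384 -0.27109811 -0.01894863]
[-0.0334  0.0016]
```

arm_command(
  delta_pos=[
    [-0.004, 0.001, 0],
    [-0.004, 0, 0],
    [-0.004, 0, 0],
    [-0.004, 0, 0],
    [-0.004, 0, 0],
    [-0.004, 0, 0],
    [-0.004, 0, 0],
    [-0.003, 0, 0],
    [-0.001, 0, 0],
    [0, 0, 0],
  ],
  spin=[0, 0, 0, 0, 0, 0, 0, 0, 0, 0],
  claw=[1, 1, 1, 1, 1, 1, 1, 1, 1, 1],
)

```text
t: 12.4
eef_pos: [0.6459, 0.0762, 0.1136]
orientation: [-3.142, -0.008, -0.0]
wrist_force: [0.1, -0.3, -0.7]
opening: 0.0005
grip_force: 0.0
```

arm_command(
  delta_pos=[
    [0, 0, 0],
    [0, 0, 0],
    [0, 0, 0],
    [0, 0, 0],
    [0, 0, 0],
    [0, 0, 0],
    [0, 0, 0],
    [0, 0, 0],
    [0, 0, 0],
    [0, 0, 0],
  ],
  spin=[0, 0, 0, 0, 0, 0, 0, 0, 0, 0],
  claw=[1, 1, 1, 1, 1, 1, 1, 1, 1, 1],
)

```text
t: 13.4
eef_pos: [0.646, 0.0761, 0.1136]
orientation: [3.142, 0.008, 0.0]
wrist_force: [-0.4, -0.5, -0.2]
opening: 0.0002
grip_force: 0.0
```

arm_command(
  delta_pos=[
    [0, 0, 0],
    [0, 0, 0],
    [0, 0, 0],
    [0, 0, 0],
    [0, 0, 0],
    [0, 0, 0],
    [0, 0, 0],
    [0, 0, 0],
    [0, 0, 0],
    [0, 0, 0],
  ],
  spin=[0, 0, 0, 0, 0, 0, 0, 0, 0, 0],
  claw=[1, 1, 1, 1, 1, 1, 1, 1, 1, 1],
)

```text
t: 14.4
eef_pos: [0.646, 0.0762, 0.1136]
orientation: [3.142, 0.008, 0.0]
wrist_force: [0.5, -0.8, 0.2]
opening: 0.0006
grip_force: 0.0
```

arm_command(
  delta_pos=[
    [0, 0, 0],
    [0, 0, 0],
    [0, 0, 0],
    [0, 0, 0],
    [0, 0, 0],
    [0, 0, 0],
    [0, 0, 0],
    [0, 0, 0],
    [0, 0, 0],
    [0, 0, 0],
  ],
  spin=[0, 0, 0, 0, 0, 0, 0, 0, 0, 0],
  claw=[1, 1, 1, 1, 1, 1, 1, 1, 1, 1],
)

```text
t: 15.4
eef_pos: [0.646, 0.0761, 0.1136]
orientation: [3.142, 0.008, -0.0]
wrist_force: [0.4, -0.2, 0.0]
opening: 0.0005
grip_force: 0.0
```

Run:
```python
from h import *
im,W=cloud("top");print(ang(W)[1])
im,W=cloud("side");cv2.imwrite("pics/side2.png",im[...,::-1])
o=r.get_obs();print(o["t"],o["eef_pos"],o["orientation"],o["wrist_force"])
```

```text
[(np.float64(-178.4), 87), (np.float64(-88.4), 80), (np.float64(1.6), 0), (np.float64(91.6), 70), (np.float64(181.6), 87)]
15.5 [0.64599443 0.07618217 0.11355469] [-3.14158035e+00 -7.71214479e-03  7.70818448e-06] [-0.14624137 -0.20227594  0.53061361]
```

View pics/side2.png

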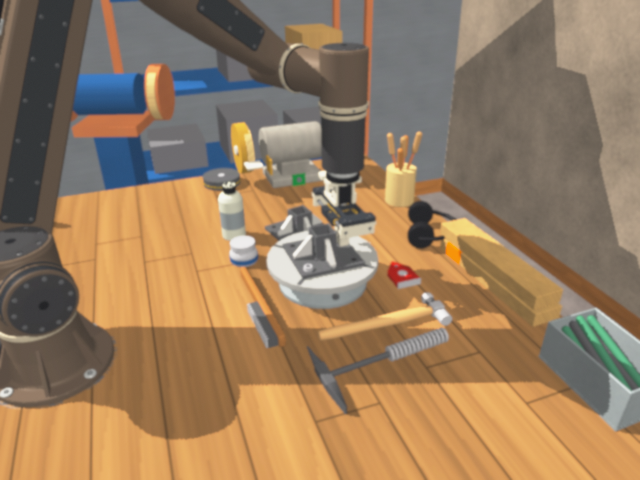

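The fingers stand over the far, bare side of the foot near (350,240), touching nothing, and every bystander is where it started. I'll hand in.

```bash
python3 -c "
from bench import ticket
print(ticket.close_job())"
```

```text
the job is handed in; nothing more can be done
None
```

The job is handed in: the bare side faces the far edge within about 2°, and the fingertips point about 15 mm above the bare spot, touching nothing, with everything else on the bench left where it lay; the judge's result was not shown.

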